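# Open the polishing box and stir its balls

## Robot

A 6-joint arm with a two-finger parallel gripper is mounted at the origin on a cart in front of the work surface, level with it; the furniture and walls round the work are solid. World frame = base frame: x ahead of the robot, y to its left, z up, the work surface at z = 0. Lengths are in m, angles in rad, forces in N, time in s.
With the tool pointing down it reaches from about 0.325 to 0.9 m from the base axis. Payload 6.1 kg.
Tool frame: the origin (TCP) lies on the centre line of the jaws, within the pads' length; the fingertips stand 22 mm ahead of it and the grasp point (between the pads) lies 3 mm ahead of it; z points along the fingers, y is the line along which they close (so a half turn about z gives the same grasp; the last joint's range is limited). The gripper opens to 85 mm and grips with 20 to 120 N. Pads are 22 mm wide; open, the fingers measure 114 mm over their backs; the gripper's body (76 mm by 85 mm) begins 54 mm behind the grasp point. The pads swing forward as they close: fully open they stand 13 mm farther back than shut.
Start: joints at [-1.308, 0.22, 1.526, -0, 1.395, -0.126], TCP at [0.237, -0.578, 0.253] pointing down, gripper open.
Joint ranges: [-2.98, 2.98], [-0.91, 2.08], [0.09, 2.57], [-1.24, 4.39], [0.2, 2.65], [-2.68, 2.68]. Speed limits (rad/s): [2.57, 2.57, 3.01, 3.14, 3.14, 3.14].

## Interface

Orientations are given as a unit quaternion [x, y, z, w].
In Python, from workcell import state, get_image, get_calibration, finish_job, trace, pinpoint gives the robot as it stands. The module is installed in compiled form; this text tells all that it offers.
- The arm moves only by the tool carry_out, never from a script. Its arguments are lists of equal length, an entry for each row: "translation": the shift along the tool's x, y, z in mm, a list of three; "twist": the turn about the tool's z in rad; "hand": the gripper's target within -1 to 1 (shut at 1, half-way at 0, fully open at -1). In form: {"translation": [[tx, ty, tz], ...], "twist": [twist, ...], "hand": [hand, ...]}. A call has 1 to 10 rows; each row is the pose to reach, as a shift and turn from the pose commanded when the call began, along the tool's axes at that moment; what a row does not reach only later rows make up. A row lasts 1/8 s, in which the tool goes at most 62.5 mm and 10.7 degrees, less where a joint would pass 70% of its speed; a pose out of reach is approached as far as the arm can. A call with a gripper value outside its range is refused whole. The fingers move at their own pace and stop on an object; the grip force is fixed at half the most. Time passes only in rows, so rows that repeat a pose let the fingers close. It gives the time, the measured TCP pose, the force, the opening and the grip force at its end, in the units of the state.
- state(): the state, without advancing time (a new reading comes with each control period).
- get_image(name): name is "scene" or "top" or "wrist"; returns (picture, depth): 420x560x3 uint8, red, green, blue; 420x560 float32, m along the optical axis (not along the pixel's ray), 0 where there is no reading.
- get_calibration(name): a dict with "intrinsics" (3x3 intrinsics, pixels), "position" and "attitude" of the camera in the world; the wrist camera has in their place "T_tool_cam" (4x4, takes a point from camera to tool coordinates, whose origin is the TCP and whose axes are the flange's). Camera axes: x right, y down, z forward; pixel columns grow to the right and rows downward; lengths in m; the calibration is good to about 2 mm. The wrist camera is an equidistant fisheye: a pixel r from the principal point sees the ray r / f radians off the axis. A picture is of the moment at which its call begins: read the wrist's pose just before it. get_calibration takes no time and is no camera call.
- finish_job(): hands the job in; it is judged then, once.
Trained networks look in the newest picture that a camera, given by its name, has taken for a name from the list of things; names that differ only in an ending like _2 or _b are one class to them, and where a whole thing is asked for, a point or a joint stands for the part that bears it (a point fixed in the world has none). Each returns a list of dicts, best first, with "confidence" (0 to 1); they miss things now and then, are a little off and sometimes report something else, mostly with a low value. They report only what shows in the picture. A call takes as long as a camera call.
- trace(camera, label): "pixels" (420x560 bool, what is visible of it) and "bbox" ([left, top, width, height] in pixels, round what is visible of it).
- pinpoint(camera, label): "uv" ([column, row] in pixels: a listed point, or the origin of a listed thing).
The state is a dict: "t": time; "joint_pos": joint angles; "joint_vel": joint speeds; "joint_torque": joint torques, N m; "tcp_pos": TCP position; "orientation": TCP orientation; "force": force on the tool from outside, world axes, zero at the start; "ft_torque": the same for the moment, N m; "finger_gap": opening from 0.0 (shut) to 1.0 (fully open); "gripper_force": force on a finger pad.
Only numpy, scipy, OpenCV 4.12 (cv2) and the standard library are available. Lean on these libraries where they do the work, as an engineer would, in place of code of your own. Each camera call takes 0.05 s, during which the arm holds its last target. There are 200 camera calls.

## Task

Swing the brass tab on the wooden polishing box fully aside, then lift out the metal cover by its knob and lay it flat on the cork mat. Take the stirrer from its leaning cradle, hold it upright with its tip close to the floor of the well, and, beginning at the box's tab side, stir the balls and brass bushings counter-clockwise (seen from above) for at least two full turns, about halfway between the middle and the walls, without throwing any out; then leave the stirrer standing or leaning in the box, and disturb nothing else.

Things in the scene. Friction and masses are not known exactly. Their poses are not given: they have to be found in the camera images.
- box: wooden polishing box, fixed, 150 x 150 mm, 90 mm high; origin under its centre on the table, z up, x, y along its sides, x roughly away from the robot (yaw within 0.4 rad). Inside: eight-sided well, 112 mm across flats, black floor at z = 8 mm, walls up to a ledge at z = 84 mm; above it a dark frame, inside 130 x 130 mm, up to z = 90 mm, holds the cover
- well (a point): centre of the well's floor, 8 mm above the table
- tab (a joint): angle of the brass swing tab on the box's -x side. 0: it points to the box's +x, over the cover's edge, and holds it. It turns counter-clockwise seen from above to a stop at 1.6 rad, where it points to the box's +y; clear of the cover from about 1.3 rad. Starts between 0 and 0.25 rad. Stiff (about 1.5 N at the peg), stays where it is left
- tab_peg (a point): middle of the upright red peg on the tab, 10 mm diameter, 18 mm tall, from 96 to 114 mm above the table, 28 mm from the pivot; pinch or push it
- tab_hinge (a point): point on the tab's vertical pivot axis at the peg's mid height, at the box's x = -80 mm, y = 0, z = 105 mm
- cover: loose square aluminium cover panel, 126 x 126 x 6 mm, 0.15 kg, origin at the centre of its underside, z up; it starts lying in the box's frame on the ledge (2 mm play at each side), top flush with the frame, the tab 2 mm above it
- cover_knob (a point): middle of the black knob at the cover's centre, 22 mm diameter, from 10 to 32 mm above the cover's underside; this point is 22 mm above the underside
- mat: fixed square cork mat lying on the table, 140 x 140 x 4 mm; origin at the centre of its underside
- cradle: fixed wooden cradle; origin on the table, foot 130 x 70 mm centred 10 mm to +x. Its open-topped groove, 13 mm wide, leans 0.733 rad (42 deg) from vertical, upper end towards the cradle's -x (the robot's side), and holds the stirrer's rod up to 105 mm from the tip; the handle stands free. The stirrer can be drawn out along its axis or lifted out of the open side
- stirrer: loose stirrer, 200 mm long, 0.10 kg; origin at its tip, z along it towards the handle's end. Steel rod 10 mm diameter to 115 mm from the tip, then a flat-sided pale wooden handle with a red band, 22 mm (x) by 18 mm (y), to 200 mm. Starts in the cradle, its y level, parallel to the cradle's y: grip it across y with the fingers pointing along it
- stirrer_tip (a point): the stirrer's tip (lower end)
- stirrer_grip (a point): point on the stirrer's axis in its handle, 160 mm from the tip
- screw_tin: bystander: loose grey tin, 69 mm diameter, 54 mm high, origin under its centre, standing to the right of the cradle
- ball0_center (a point): centre of a white or blue ceramic polishing ball, 18 mm diameter, 12 g, lying loose on the well's floor
- ball1_center (a point): centre of a white or blue ceramic polishing ball, 18 mm diameter, 12 g, lying loose on the well's floor
- ball2_center (a point): centre of a white or blue ceramic polishing ball, 18 mm diameter, 12 g, lying loose on the well's floor
- ball3_center (a point): centre of a white or blue ceramic polishing ball, 18 mm diameter, 12 g, lying loose on the well's floor
- ball4_center (a point): centre of a white or blue ceramic polishing ball, 18 mm diameter, 12 g, lying loose on the well's floor
- ball5_center (a point): centre of a white or blue ceramic polishing ball, 18 mm diameter, 12 g, lying loose on the well's floor
- bushing0_center (a point): centre of a brass bushing being polished, 18 mm diameter, 16 mm high, 25 g, standing loose on the well's floor
- bushing1_center (a point): centre of a brass bushing being polished, 18 mm diameter, 16 mm high, 25 g, standing loose on the well's floor

How it is judged:
By the outcome, as a careful person would: the job done as asked, in the order asked, and still so for the second after the job is handed in, with the robot touching nothing.
It also fails if it takes over 72 s, if anything falls off the work surface, if the arm or the gripper's body presses on something with over 40 N, if the wrist force passes 120 N, or if a joint passes its speed limit or range.

## Working session

There is one attempt and no reset: what is moved stays moved. The work goes in short steps, Python scripts to look and compute and a tool call to move; the robot and the scene stay as the last step left them, time stands still between calls to the robot, and variables do not carry over. Pictures are saved under pics/ and viewed, at most 10 in all, crops included, and the job is handed in when it is done.

Besides the shell and the picture viewer there is one more tool, called after "Call:" as a command line: name --pt "numbers of a row" for each row, then --argument value for the rest. carry_out: Moves the arm, as the interface text tells. Its arguments: {"type":"object","properties":{"translation":{"type":"array","items":{"type":"array","items":{"type":"number"}}},"twist":{"type":"array","items":{"type":"number"}},"hand":{"type":"array","items":{"type":"number"}}},"required":["translation","twist","hand"]}

```bash
mkdir -p pics; ls
cat > h.py <<'E'
import numpy as np, cv2
from scipy.spatial.transform import Rotation as R
from workcell import *
def save(cam,name):
    p,d=get_image(cam); cv2.imwrite(f'pics/{name}.png',p[:,:,::-1]); return p,d
def campose(cam,s=None):
    c=get_calibration(cam); K=np.array(c['intrinsics'])
    if cam=='wrist':
        s=s or state(); T=np.eye(4); T[:3,:3]=R.from_quat(s['orientation']).as_matrix(); T[:3,3]=s['tcp_pos']
        T=T@np.array(c['T_tool_cam'])
    else:
        T=np.eye(4); a=np.array(c['attitude']); T[:3,:3]=a if a.shape==(3,3) else R.from_quat(a).as_matrix(); T[:3,3]=c['position']
    return K,T
def rays(cam,uv,s=None):
    K,T=campose(cam,s); uv=np.atleast_2d(uv).astype(float)
    x=(uv[:,0]-K[0,2])/K[0,0]; y=(uv[:,1]-K[1,2])/K[1,1]
    if cam=='wrist':
        r=np.hypot(x,y)+1e-9; D=np.c_[x/r*np.sin(r),y/r*np.sin(r),np.cos(r)]
    else: D=np.c_[x,y,np.ones_like(x)]
    return T[:3,3],D@T[:3,:3].T,D
def onz(cam,uv,z,s=None):
    o,d,_=rays(cam,uv,s); t=(z-o[2])/d[:,2]; return o+d*t[:,None]
def cloud(cam,mask,depth,s=None):
    v,u=np.nonzero(mask&(depth>0)); o,d,D=rays(cam,np.c_[u,v],s)
    return o+d*(depth[v,u]/D[:,2])[:,None]
E
python3 - <<'E'
from h import *
s=state(); print(s['t'],s['tcp_pos'],s['orientation'],s['force'],s['finger_gap'])
for c in('scene','top','wrist'): print(c,get_calibration(c))
for c in('scene','top'):
    p,d=save(c,c+'0'); np.save(c+'0.npy',d)
    print(c)
    for n in('tab_peg','cover_knob','mat','cradle','stirrer_tip','stirrer_grip','screw_tin','box','tab_hinge'):
        for r in pinpoint(c,n)[:2]: print(n,np.round(r['uv'],1),round(r['confidence'],2))
E
```

```text
pics
0.0 [ 0.23675707 -0.57781258  0.25220394] [ 9.81165291e-01  1.93167592e-01 -6.68854573e-05 -9.74017072e-04] [0.33209039 0.46411398 0.15108882] 1.0024424894948538
scene {'intrinsics': array([[477.03475583,   0.        , 277.01441888],
       [  0.        , 477.03475583, 208.98131924],
       [  0.        ,   0.        ,   1.        ]]), 'position': array([-0.56176356,  0.69785623,  0.9108647 ]), 'attitude': array([-0.41982514,  0.76655405, -0.4310259 ,  0.2244068 ])}
top {'intrinsics': array([[435.48785502,   0.        , 273.15162067],
       [  0.        , 435.48785502, 207.90989299],
       [  0.        ,   0.        ,   1.        ]]), 'position': array([ 0.44831977, -0.01878521,  1.28411721]), 'attitude': array([-0.70617904,  0.70724653, -0.02815279,  0.0179144 ])}
wrist {'intrinsics': array([[325.1922621 ,   0.        , 282.87537784],
       [  0.        , 325.1922621 , 209.20750394],
       [  0.        ,   0.        ,   1.        ]]), 'T_tool_cam': array([[ 1.37416459e-03, -9.57345823e-01, -2.88941320e-01,
         7.35564323e-02],
       [ 9.99999055e-01,  1.30615831e-03,  4.28177184e-04,
        -8.79803021e-04],
       [-3.25105316e-05, -2.88941635e-01,  9.57346714e-01,
        -1.19122434e-01],
       [ 0.00000000e+00,  0.00000000e+00,  0.00000000e+00,
         1.00000000e+00]])}
scene
tab_peg [246.4 227.9] 0.38
cover_knob [242.7 219.5] 0.76
mat [172.6 285. ] 0.77
stirrer_grip [247.5 244.6] 0.18
screw_tin [374.1 200.5] 0.54
screw_tin [247.6 229.8] 0.41
box [249.  248.4] 0.66
tab_hinge [252.2 235.9] 0.71
top
tab_peg [217.3 231.2] 0.38
cover_knob [224.8 210.4] 0.92
cover_knob [356.3 222.3] 0.6
mat [136.2 229.1] 0.9
cradle [345. 204.] 0.69
stirrer_tip [343.6 187.1] 0.72
stirrer_tip [347.4 202.9] 0.51
stirrer_grip [353.6 222.6] 0.68
screw_tin [410.2 215.8] 0.63
screw_tin [228.2 212.1] 0.57
box [218.5 231. ] 0.66
box [134.8 227.4] 0.23
tab_hinge [218.6 238.4] 0.95
tab_hinge [219.6 230.4] 0.68
```

Run:
```python
from h import *
a=cv2.imread('pics/top0.png')[120:300,80:460]; cv2.imwrite('pics/topc.png',cv2.resize(a,None,fx=2.1,fy=2.1,interpolation=cv2.INTER_CUBIC))
print('knob',onz('top',[224.8,210.4],.106),'peg',onz('top',[217.3,231.2],.105),'hinge',onz('top',[[218.6,238.4]],.105),'mat',onz('top',[136.2,229.1],.002))
print('cradle',onz('top',[345,204],.0),'tin',onz('top',[410,215.8],.0))
print('grip',onz('top',[353.6,222.6],.13),'tip',onz('top',[[343.6,187.1],[347.4,202.9]],.02))
print(campose('top')[1])
```

```text
knob [[0.51857183 0.09493477 0.106     ]] peg [[0.46241206 0.11495023 0.105     ]] hinge [[0.44301763 0.11132773 0.105     ]] mat [[0.47021308 0.36372332 0.002     ]]
cradle [[ 0.54349695 -0.2504817   0.        ]] tin [[ 0.50823695 -0.44325534  0.        ]]
grip [[ 0.4842807  -0.24930352  0.13      ]] tip [[ 0.59158789 -0.2433997   0.02      ]
 [ 0.54522735 -0.25393628  0.02      ]]
[[-1.98046188e-03 -9.97876674e-01  6.51016203e-02  4.48319770e-01]
 [-9.99894036e-01  1.03715433e-03 -1.45203745e-02 -1.87852132e-02]
 [ 1.44220226e-02 -6.51234789e-02 -9.97772989e-01  1.28411721e+00]
 [ 0.00000000e+00  0.00000000e+00  0.00000000e+00  1.00000000e+00]]
```

View pics/topc.png

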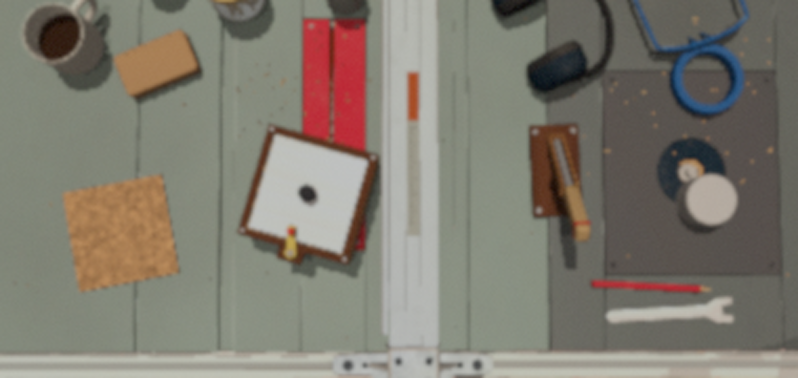

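View pics/scene0.png

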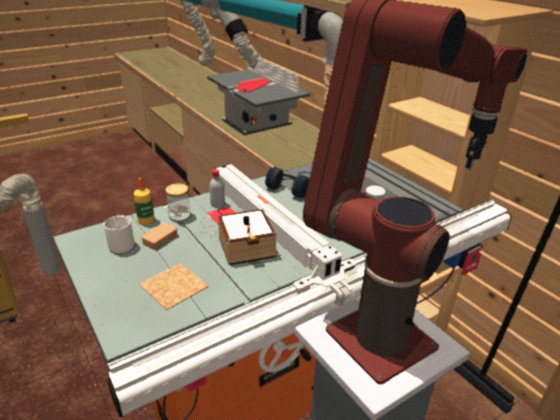

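The top view shows the box left of centre, with the tab at crop (290,242) and the knob at (307,193). The mat is at (121,233), the cradle with the stirrer at (560,185), and the tin at (711,200). I'll move above the box.

Call:
carry_out --pt "454 -546 0" --pt "454 -546 0" --pt "454 -546 0" --pt "454 -546 0" --pt "454 -546 0" --pt "454 -546 0" --pt "454 -546 0" --pt "454 -546 0" --pt "454 -546 0" --pt "454 -546 0" --twist '[0.64, 0.64, 0.64, 0.64, 0.64, 0.64, 0.64, 0.64, 0.64, 0.64]' --hand '[0.6, 0.6, 0.6, 0.6, 0.6, 0.6, 0.6, 0.6, 0.6, 0.6]'

```text
t: 2.25
tcp_pos: [0.4249, 0.0198, 0.2539]
orientation: [0.992, -0.125, 0.001, 0.0]
force: [0.5, -0.4, -0.1]
finger_gap: 0.196
gripper_force: 0.0
```

```bash
cat >> h.py <<'E'
def yaw(s): 
    m=R.from_quat(s['orientation']).as_matrix(); return np.arctan2(m[1,0],m[0,0])
def to(x,y,z,yw,s=None):
    s=s or state(); m=R.from_quat(s['orientation']).as_matrix(); y0=yaw(s)
    d=m.T@(np.array([x,y,z])-s['tcp_pos']); print('MOVE',np.round(d*1000,1),'twist',round(-((yw-y0+np.pi)%(2*np.pi)-np.pi),3))
def st():
    s=state(); print('t',round(s['t'],2),'tcp',np.round(s['tcp_pos'],4),'yaw',round(yaw(s),3),'F',np.round(s['force'],1),'gap',round(s['finger_gap'],3),'gf',round(s['gripper_force'],1),'j',np.round(s['joint_pos'],2)); return s
E
python3 - <<'E'
from h import *
s=st(); p,d=save('wrist','w1')
for n,z in(('tab_peg',.105),('cover_knob',.106),('tab_hinge',.105)):
    for r in pinpoint('wrist',n)[:2]: print(n,np.round(r['uv'],1),round(r['confidence'],2),onz('wrist',r['uv'],z,s))
E
```

```text
t 2.25 tcp [0.4249 0.0198 0.2539] yaw -0.251 F [ 0.5 -0.4 -0.1] gap 0.196 gf 0.0 j [-0.14 -0.28  2.02 -0.    1.41  1.68]
tab_peg [170.6 181.7] 0.88 [[0.46644137 0.11134809 0.105     ]]
cover_knob [171.3 121.6] 0.55 [[0.51610277 0.09434108 0.106     ]]
tab_hinge [178.8 212.4] 0.84 [[0.43787467 0.11320451 0.105     ]]
```

View pics/w1.png

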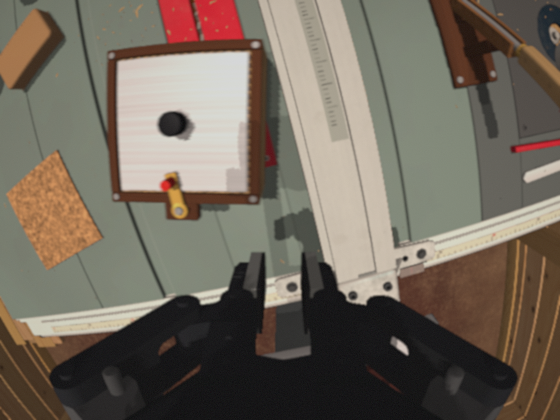

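The wrist view shows the peg at (168,184), the hinge at (179,212) and the knob at (172,123), which agrees with the networks. Box yaw is about -0.24 and the tab is at about 0.17 rad. I'll lower the fingers around the peg.

Call:
carry_out --pt "17 -99 30" --pt "17 -99 60" --pt "17 -99 80" --pt "17 -99 110" --pt "17 -99 133" --pt "17 -99 133" --pt "17 -99 133" --twist '[-0.18, -0.18, -0.18, -0.18, -0.18, -0.18, -0.18]' --hand '[0.4, 0.4, 0.4, 0.4, 0.4, 0.4, 0.4]'

```text
t: 3.32
tcp_pos: [0.4664, 0.1084, 0.1213]
orientation: [0.999, -0.037, 0.001, 0.0]
force: [0.3, 0.5, 0.6]
finger_gap: 0.298
gripper_force: 0.0
```

Run:
```python
from h import *
s=st(); p,d=save('wrist','w2')
for n,z in(('tab_peg',.105),('cover_knob',.106),('tab_hinge',.105)):
    for r in pinpoint('wrist',n)[:2]: print(n,np.round(r['uv'],1),round(r['confidence'],2),onz('wrist',r['uv'],z,s))
cv2.imwrite('pics/w2c.png',p[100:420,120:440,::-1])
```

```text
t 3.33 tcp [0.4664 0.1084 0.1213] yaw -0.073 F [0.3 0.5 0.6] gap 0.298 gf 0.0 j [ 0.06  0.01  2.02 -0.    1.11  1.71]
tab_peg [272.1 275.5] 0.91 [[0.46652423 0.11405722 0.105     ]]
tab_hinge [272.9 324. ] 0.91 [[0.43794543 0.11613554 0.105     ]]
```

View pics/w2c.png

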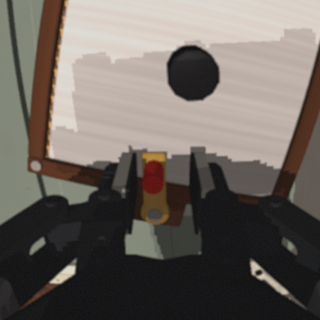

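The peg stands between the fingers. I'll swing it along its arc.

Call:
carry_out --pt "-0.3 -4.6 0" --pt "-0.8 -9.7 0" --pt "-2.2 -14.6 0" --pt "-4.4 -19.2 0" --pt "-7.4 -23.3 0" --pt "-11.2 -26.9 0" --pt "-15.4 -29.6 0" --pt "-20.2 -31.7 0" --pt "-25.5 -32.8 0" --pt "-25.5 -32.8 0" --twist '[0, -0.18, -0.36, -0.54, -0.72, -0.9, -1.08, -1.26, -1.45, -1.45]' --hand '[0.7, 0.7, 0.7, 0.7, 0.7, 0.7, 0.7, 0.7, 0.7, 0.7]'

```text
t: 4.78
tcp_pos: [0.4433, 0.1441, 0.1209]
orientation: [0.771, 0.637, 0.001, 0.001]
force: [3.1, -1.7, -1.1]
finger_gap: 0.151
gripper_force: 1.9
```

Run:
```python
from h import *
s=st(); p,d=save('wrist','w3')
for n,z in(('tab_peg',.105),('cover_knob',.106),('tab_hinge',.105)):
    for r in pinpoint('wrist',n)[:2]: print(n,np.round(r['uv'],1),round(r['confidence'],2),onz('wrist',r['uv'],z,s))
```

```text
t 4.78 tcp [0.4433 0.1441 0.1209] yaw 1.381 F [ 3.1 -1.7 -1.1] gap 0.151 gf 1.9 j [ 0.15 -0.02  2.05 -0.    1.11  0.34]
tab_peg [287.2 278.9] 0.91 [[0.44475835 0.14305564 0.105     ]]
cover_knob [423.5 328.6] 0.68 [[0.51273892 0.09502118 0.106     ]]
tab_hinge [280. 323.] 0.83 [[0.43643536 0.11807327 0.105     ]]
```

Call:
carry_out --pt "0 -3 0" --pt "0 -3 0" --pt "0 -1 0" --pt "0 -1 -40" --pt "0 -1 -90" --pt "0 -1 -90" --twist '[0, 0, 0, 0, 0, 0]' --hand '[0.7, 0.7, 0.3, 0, 0, 0]'

```text
t: 5.72
tcp_pos: [0.4435, 0.145, 0.2145]
orientation: [0.772, 0.636, 0.003, 0.001]
force: [0.3, 0.3, -0.2]
finger_gap: 0.499
gripper_force: 0.0
```

Run:
```python
from h import *
s=st(); p,d=save('wrist','w3')
for n,z in(('tab_peg',.105),('cover_knob',.106),('tab_hinge',.105)):
    for r in pinpoint('wrist',n)[:2]: print(n,np.round(r['uv'],1),round(r['confidence'],2),onz('wrist',r['uv'],z,s))
for z,n in((.09,'cover'),):
  for r in trace('wrist',n)[:1]:
    m=r['pixels'].astype(np.uint8); c=max(cv2.findContours(m,0,2)[0],key=cv2.contourArea)[:,0]
    q=onz('wrist',c,z,s)[:,:2].astype(np.float32)*1000; print(n,r['confidence'],cv2.minAreaRect(q))
for r in trace('top','mat')[:1]:
    c=max(cv2.findContours(r['pixels'].astype(np.uint8),0,2)[0],key=cv2.contourArea)[:,0]
    q=onz('top',c,.004)[:,:2].astype(np.float32)*1000; print('mat',r['confidence'],cv2.minAreaRect(q))
```

```text
t 5.72 tcp [0.4435 0.145  0.2145] yaw 1.379 F [ 0.3  0.3 -0.2] gap 0.499 gf 0.0 j [ 0.15 -0.14  1.97  0.    1.3   0.34]
tab_peg [281.6 217. ] 0.8 [[0.44273508 0.14480555 0.105     ]]
tab_peg [377.6 261.7] 0.15 [[0.51128273 0.09263402 0.105     ]]
cover_knob [380.8 260.2] 0.64 [[0.51381297 0.09391258 0.106     ]]
tab_hinge [282.2 252.3] 0.84 [[0.4377354 0.1166505 0.105    ]]
cover 0.94 ((513.6757202148438, 95.23173522949219), (125.48641967773438, 125.31121826171875), 74.309326171875)
mat 0.65 ((467.5081787109375, 359.2491149902344), (141.38121032714844, 143.7120819091797), 11.374015808105469)
```

View pics/w3.png

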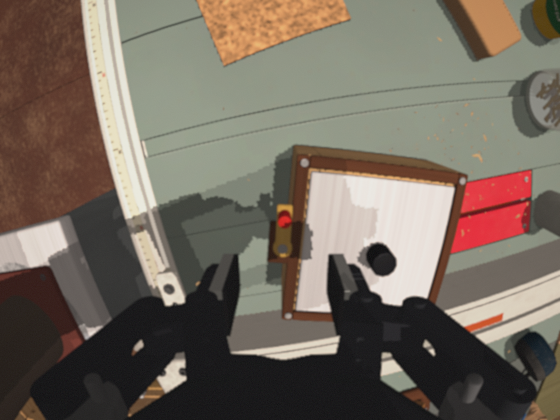

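The tab points to the box's +y, at the stop: peg at (284,219), hinge at (282,250), knob at (381,260). Next I'll grip the knob and lift.

Call:
carry_out --pt "-36 79 0" --pt "-36 79 20" --pt "-36 79 60" --pt "-36 79 85" --pt "-36 79 100" --pt "-36 79 100" --pt "-36 79 100" --pt "-36 79 100" --pt "-36 79 100" --pt "-36 79 100" --twist '[0.07, 0.07, 0.07, 0.07, 0.07, 0.07, 0.07, 0.07, 0.07, 0.07]' --hand '[0, 0, 0, 0, 0, 0, 1, 1, 1, 1]'

```text
t: 7.28
tcp_pos: [0.5139, 0.094, 0.1123]
orientation: [0.793, 0.609, 0.002, 0.001]
force: [-0.6, -0.7, 9.6]
finger_gap: 0.236
gripper_force: 59.6
```

Call:
carry_out --pt "0 0 -6" --pt "0 0 -14" --pt "0 0 -30" --pt "0 0 -60" --pt "0 0 -60" --twist '[0, 0, 0, 0, 0]' --hand '[1, 1, 1, 1, 1]'

```text
t: 7.9
tcp_pos: [0.514, 0.094, 0.1734]
orientation: [0.793, 0.609, 0.002, 0.002]
force: [0.1, -0.5, -2.0]
finger_gap: 0.234
gripper_force: 59.4
```

Run:
```python
from h import *
s=st(); p,d=save('wrist','w4')
for r in trace('wrist','cover')[:1]:
    c=max(cv2.findContours(r['pixels'].astype(np.uint8),0,2)[0],key=cv2.contourArea)[:,0]
    q=onz('wrist',c,s['tcp_pos'][2]-.024,s)[:,:2].astype(np.float32)*1000; print(r['confidence'],cv2.minAreaRect(q))
for n in('mat',):
  for r in pinpoint('wrist',n): print(n,r['confidence'],onz('wrist',r['uv'],.002,s))
to(.4685,.3612,.12,yaw(s)+.2+.265,s)
```

```text
t 7.9 tcp [0.514  0.094  0.1734] yaw 1.309 F [ 0.1 -0.5 -2. ] gap 0.234 gf 59.4 j [0.03 0.04 1.88 0.   1.22 0.29]
0.77 ((514.280517578125, 96.04183959960938), (122.3850326538086, 125.84600067138672), 74.37407684326172)
mat 0.45 [[0.40056188 0.13276895 0.002     ]]
MOVE [ 246.2 -113.4   53.2] twist -0.465
```

View pics/w4.png

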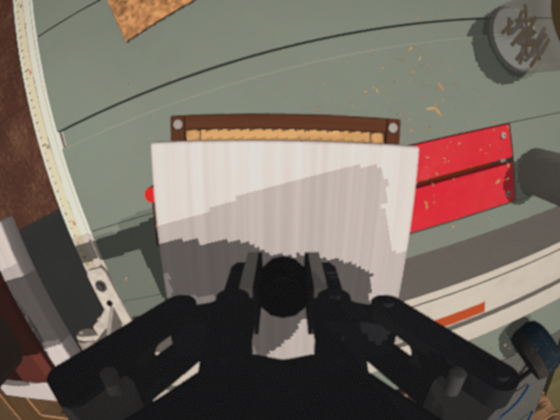

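The cover hangs level in the grip above the box. I'll carry it to the mat.

Call:
carry_out --pt "246 -113 0" --pt "246 -113 0" --pt "246 -113 0" --pt "246 -113 0" --pt "246 -113 50" --pt "246 -113 50" --pt "246 -113 50" --twist '[-0.05, -0.1, -0.25, -0.4, -0.472, -0.472, -0.472]' --hand '[1, 1, 1, 1, 1, 1, 1]'

```text
t: 8.93
tcp_pos: [0.4666, 0.36, 0.1199]
orientation: [0.63, 0.777, -0.001, -0.0]
force: [-0.1, -0.0, -0.9]
finger_gap: 0.237
gripper_force: 59.4
```

Run:
```python
from h import *
s=st(); p,d=save('wrist','w5')
for r in trace('wrist','cover')[:1]:
    c=max(cv2.findContours(r['pixels'].astype(np.uint8),0,2)[0],key=cv2.contourArea)[:,0]
    q=onz('wrist',c,s['tcp_pos'][2]-.022,s)[:,:2].astype(np.float32)*1000; print(r['confidence'],cv2.minAreaRect(q))
for r in trace('wrist','mat'):
    c=max(cv2.findContours(r['pixels'].astype(np.uint8),0,2)[0],key=cv2.contourArea)[:,0]
    q=onz('wrist',c,.004,s)[:,:2].astype(np.float32)*1000; b=cv2.minAreaRect(q);print('mat',r['confidence'],b,np.round(cv2.boxPoints(b)))
```

```text
t 8.93 tcp [0.4666 0.36   0.1199] yaw 1.78 F [-0.1 -0.  -0.9] gap 0.237 gf 59.4 j [ 0.52  0.27  1.73 -0.    1.14  0.31]
0.67 ((465.6584777832031, 363.0289306640625), (124.34921264648438, 121.1917953491211), 11.39640998840332)
mat 0.61 ((453.29925537109375, 422.89215087890625), (137.8107147216797, 17.160640716552734), 11.1976318359375) [[384. 418.]
 [387. 401.]
 [523. 428.]
 [519. 445.]]
```

View pics/w5.png

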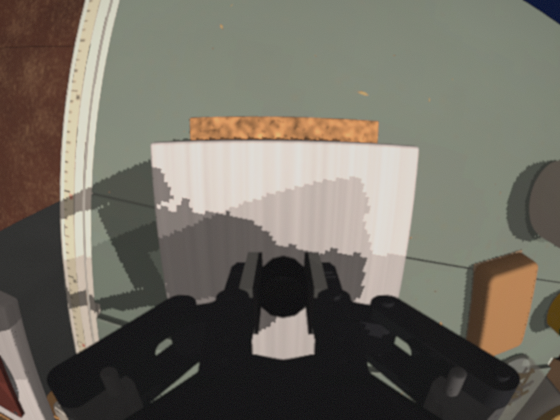

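The cover is aligned over the mat, whose far edge is at row 117, columns 190–378. It needs about 3 mm more in +y, then I'll lower and release.

Call:
carry_out --pt "3 0 40" --pt "3 0 70" --pt "3 0 80" --pt "3 0 86" --pt "3 0 88" --pt "3 0 88" --pt "3 0 87" --pt "3 0 87" --pt "3 0 87" --twist '[0, 0, 0, 0, 0, 0, 0, 0, 0]' --hand '[1, 1, 1, 1, 1, 1, 0.2, 0.2, 0.2]'

```text
t: 10.2
tcp_pos: [0.4664, 0.3638, 0.0338]
orientation: [0.629, 0.777, 0.0, 0.0]
force: [-0.0, -0.4, 0.6]
finger_gap: 0.404
gripper_force: 0.0
```

Run:
```python
from h import *
s=st(); to(.49,-.249,.25,0,s)
# stirrer geometry from the top picture taken at start: handle mask depth
p,d=get_image('top')
for n in('stirrer','cradle'):
  for r in trace('top',n)[:1]:
    q=cloud('top',r['pixels'],d); print(n,r['confidence'],r['bbox'],len(q),q.min(0),q.max(0))
    if n=='stirrer':
        h=q[q[:,2]>.09]; print(h.mean(0)); u=np.linalg.svd(q-q.mean(0))[2][0]; print(u)
```

```text
t 10.2 tcp [0.4664 0.3638 0.0338] yaw 1.781 F [-0.  -0.4  0.6] gap 0.404 gf 0.0 j [ 0.53  0.39  1.76 -0.    0.99  0.32]
MOVE [-604.2 -104.6 -216.5] twist 1.781
stirrer 0.62 [344.8, 192.3, 15.2, 42.3] 217 [ 0.45635829 -0.25742864  0.04293989] [ 0.58350104 -0.24002032  0.17978585]
[ 0.49059629 -0.24735903  0.15083373]
[-0.65968924 -0.01737047  0.75133772]
cradle 0.91 [334.3, 177.7, 24.4, 42.4] 938 [ 0.48818837 -0.28717298 -0.00641056] [ 0.62165941 -0.21050483  0.14018256]
```

Call:
carry_out --pt "0 0 -30" --pt "0 0 -80" --pt "-50 -8 -140" --pt "-604 -105 -245" --pt "-604 -105 -245" --pt "-604 -105 -245" --pt "-604 -105 -245" --pt "-604 -105 -245" --pt "-604 -105 -245" --pt "-604 -105 -245" --twist '[0, 0, 0.1, 1.78, 1.78, 1.78, 1.78, 1.78, 1.78, 1.78]' --hand '[0, 0, 0, 0, 0, 0, 0, 0, 0, 0]'

```text
t: 11.6
tcp_pos: [0.4838, -0.1069, 0.2495]
orientation: [0.984, 0.18, 0.0, 0.0]
force: [1.3, -0.7, -0.3]
finger_gap: 0.495
gripper_force: 0.0
```

Run:
```python
from h import *
s=st(); to(.49,-.249,.28,0,s)
```

```text
t 11.6 tcp [ 0.4838 -0.1069  0.2495] yaw 0.362 F [ 1.3 -0.7 -0.3] gap 0.495 gf 0.0 j [-0.38 -0.09  1.86  0.    1.37  0.83]
MOVE [-44.5 135.1 -30.5] twist 0.362
```

Call:
carry_out --pt "-44 135 -30" --pt "-44 135 -30" --pt "-44 135 -30" --pt "-44 135 -30" --twist '[0.36, 0.36, 0.36, 0.36]' --hand '[0, 0, 0, 0]'

```text
t: 12.1
tcp_pos: [0.4914, -0.2476, 0.2787]
orientation: [1.0, 0.004, -0.0, -0.0]
force: [0.3, 0.9, -0.0]
finger_gap: 0.504
gripper_force: 0.0
```

Run:
```python
from h import *
s=st(); p,d=save('wrist','w6')
for n in('stirrer','cradle'):
  for r in trace('wrist',n)[:1]:
    v,u=np.nonzero(r['pixels']); q=cloud('wrist',r['pixels'],d,s)
    print(n,r['confidence'],r['bbox'],len(q),q.min(0),q.max(0))
    if n=='stirrer':
        h=q[q[:,2]>.10]
        for a,b in((.02,.05),(.05,.08),(.08,.1),(.1,.12),(.12,.14),(.14,.16),(.16,.2)):
            k=q[(q[:,2]>a)&(q[:,2]<b)]; 
            if len(k): print(a,len(k),k.mean(0),k[:,1].min(),k[:,1].max())
for n,z in(('stirrer_grip',.13),('stirrer_tip',.02),('stirrer_tip',.02),('screw_tin',0)):
    for r in pinpoint('wrist',n)[:1]: print(n,np.round(r['uv']),r['confidence'],onz('wrist',r['uv'],z,s))
```

```text
t 12.1 tcp [ 0.4914 -0.2476  0.2787] yaw 0.008 F [ 0.3  0.9 -0. ] gap 0.504 gf 0.0 j [-0.61  0.03  1.69  0.    1.42  0.95]
stirrer 0.96 [272.2, 91.8, 25.6, 172.9] 2794 [ 0.37174823 -0.26551436 -0.00235771] [ 0.59167835 -0.23798794  0.17775789]
0.02 129 [ 0.5814906  -0.24460813  0.0395346 ] -0.24936050005242588 -0.24046313776328931
0.05 246 [ 0.55830385 -0.24530861  0.06558449] -0.2503537442394859 -0.24093360423450344
0.08 199 [ 0.53604771 -0.24610161  0.09014719] -0.25613715057339137 -0.24159144097130322
0.1 182 [ 0.52174771 -0.24679232  0.11159317] -0.25543120809967385 -0.23798794090865072
0.12 544 [ 0.50847788 -0.24700935  0.13033385] -0.25598451584999693 -0.23805644792608535
0.14 641 [ 0.4903488  -0.24748098  0.15043696] -0.25658339812967407 -0.23868808549921927
0.16 846 [ 0.47031141 -0.24824074  0.16963258] -0.25747878776326594 -0.23926227891436483
cradle 0.56 [253.1, 69.9, 58.0, 109.1] 5316 [ 0.48305977 -0.28309029 -0.00337541] [ 0.61955635 -0.20710811  0.12160259]
stirrer_grip [284. 214.] 0.8 [[ 0.47985383 -0.24778945  0.13      ]]
stirrer_tip [280.  90.] 0.67 [[ 0.59249734 -0.24197627  0.02      ]]
stirrer_tip [280.  90.] 0.67 [[ 0.59249707 -0.24197584  0.02      ]]
screw_tin [435. 165.] 0.57 [[ 0.50806051 -0.44851031  0.        ]]
```

View pics/w6.png

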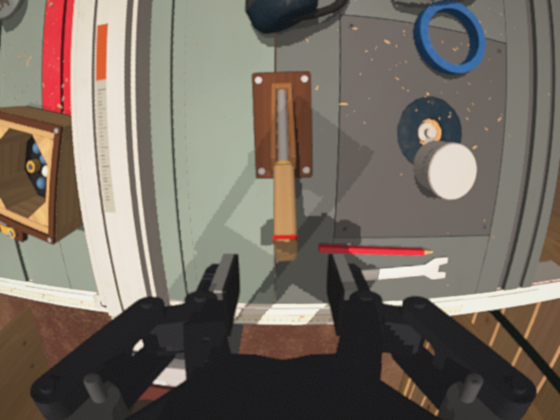

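The wrist view shows the stirrer lying straight along tool x (handle at (285,205), red band at (285,237)). The cradle is clear beneath it and the tin is at right (447,170). I'll grip the handle.

Call:
carry_out --pt "-8 0 40" --pt "-8 0 80" --pt "-8 0 110" --pt "-8 0 134" --pt "-8 0 134" --pt "-8 0 134" --pt "-8 0 134" --pt "-8 0 134" --pt "-8 0 134" --twist '[-0.024, -0.024, -0.024, -0.024, -0.024, -0.024, -0.024, -0.024, -0.024]' --hand '[0, 0, 0, 0, 0, 1, 1, 1, 1]'

```text
t: 13.58
tcp_pos: [0.4844, -0.2473, 0.1463]
orientation: [1.0, 0.016, 0.001, 0.001]
force: [-0.2, 1.0, 6.3]
finger_gap: 0.203
gripper_force: 59.6
```

Call:
carry_out --pt "1 0 -8" --pt "3 0 -20" --pt "10 0 -40" --pt "10 0 -80" --pt "10 0 -120" --pt "10 0 -150" --pt "10 0 -150" --twist '[0, 0, 0, 0, 0, 0, 0]' --hand '[1, 1, 1, 1, 1, 1, 1]'

```text
t: 14.45
tcp_pos: [0.4949, -0.2473, 0.2984]
orientation: [1.0, 0.016, 0.002, 0.002]
force: [-0.1, -0.5, -0.8]
finger_gap: 0.201
gripper_force: 58.9
```

```bash
cat >> h.py <<'E'
def tipinfo(s):
    m=R.from_quat(s['orientation']).as_matrix(); 
    p,d=get_image('wrist')
    for r in trace('wrist','stirrer')[:1]:
        q=(cloud('wrist',r['pixels'],d,s)-s['tcp_pos'])@m*1000
        print('stirrer conf',r['confidence'],r['bbox'],len(q))
        for a in range(-60,200,20):
            k=q[(q[:,2]>a)&(q[:,2]<a+20)]
            if len(k)>5: print(' toolz',a+10,len(k),np.round(np.median(k,0),1))
    for r in pinpoint('wrist','stirrer_tip')[:2]: print('tip',np.round(r['uv']),r['confidence'])
    return p,d
E
python3 - <<'E'
from h import *
s=st(); p,d=tipinfo(s); cv2.imwrite('pics/w7.png',p[:,:,::-1])
# balls from the top
for n in('ball0_center','bushing0_center'):
    for r in pinpoint('top',n): print(n,np.round(r['uv'],1),round(r['confidence'],2),onz('top',r['uv'],.017)[0,:2].round(3))
to(.514-.06*.965,.0945+.06*.265,.30,-.265,s)
E
```

```text
t 14.45 tcp [ 0.4949 -0.2473  0.2984] yaw 0.032 F [-0.1 -0.5 -0.8] gap 0.201 gf 58.9 j [-0.61  0.02  1.66  0.    1.45  0.93]
stirrer conf 0.93 [259.9, 68.7, 49.0, 292.8] 8938
 toolz -30 888 [-10.5  -0.6 -23.1]
 toolz -10 2738 [  0.   -0.6 -10.5]
 toolz 10 2247 [17.8 -0.6  9.5]
 toolz 30 1125 [32.4 -0.7 25.8]
 toolz 50 691 [45.5 -0.7 50.2]
 toolz 70 531 [62.8 -0.7 68.9]
 toolz 90 399 [80.8 -0.1 89.2]
 toolz 110 283 [ 9.840e+01 -1.000e-01  1.089e+02]
ball0_center [225.  201.2] 0.4 [0.551 0.103]
bushing0_center [239.4 213.3] 0.73 [0.515 0.061]
bushing0_center [218.8 212.2] 0.57 [0.519 0.121]
MOVE [ -27.1 -358.7   -3. ] twist 0.297
```

Call:
carry_out --pt "-37 -361 -3" --pt "-37 -361 -3" --pt "-37 -361 -3" --pt "-37 -361 -3" --pt "-37 -361 -3" --pt "-37 -361 -3" --pt "-37 -361 -3" --pt "-37 -361 -3" --twist '[0.3, 0.3, 0.3, 0.3, 0.3, 0.3, 0.3, 0.3]' --hand '[1, 1, 1, 1, 1, 1, 1, 1]'

```text
t: 15.7
tcp_pos: [0.4446, 0.113, 0.2969]
orientation: [0.991, -0.133, -0.001, 0.0]
force: [-0.3, -0.4, -0.6]
finger_gap: 0.201
gripper_force: 59.3
```

Run:
```python
from h import *
s=st(); p,d=save('wrist','w8')
for n in('ball0_center','bushing0_center'):
    for r in pinpoint('wrist',n): print(n,np.round(r['uv'],1),round(r['confidence'],2),onz('wrist',r['uv'],.017,s)[0,:2].round(3))
```

```text
t 15.7 tcp [0.4446 0.113  0.2969] yaw -0.267 F [-0.3 -0.4 -0.6] gap 0.201 gf 59.3 j [ 0.08 -0.21  1.88 -0.    1.48  1.91]
ball0_center [267.7  98. ] 0.7 [0.538 0.107]
bushing0_center [258.4 123.1] 0.74 [0.512 0.126]
```

View pics/w8.png

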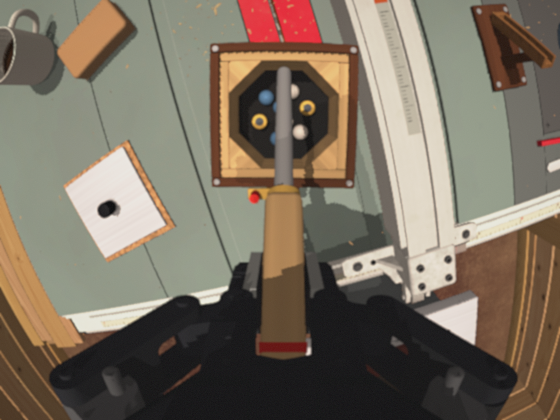

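This view shows the tilted stirrer above the open well. The bushings are at (308,107) and (259,121), and balls at (265,97), (293,90), (300,131) and (275,138). The cover lies flat on the mat. I'll dip the tilted tip and press it on the far wall so the stirrer swivels upright in the pads.

Call:
carry_out --pt "0 0 60" --pt "0 0 110" --pt "0 0 127" --pt "18 0 127" --pt "29 0 119" --pt "40 0 111" --pt "40 0 111" --twist '[0, 0, 0, 0, 0, 0, 0]' --hand '[1, 1, 1, 1, 1, 1, 1]'

```text
t: 16.73
tcp_pos: [0.4851, 0.1023, 0.1887]
orientation: [0.991, -0.134, 0.001, -0.0]
force: [-0.8, 0.5, 0.3]
finger_gap: 0.2
gripper_force: 59.8
```

Run:
```python
from h import *
s=st(); p,d=tipinfo(s); cv2.imwrite('pics/w9.png',p[:,:,::-1])
```

```text
t 16.73 tcp [0.4851 0.1023 0.1887] yaw -0.268 F [-0.8  0.5  0.3] gap 0.2 gf 59.8 j [ 0.05 -0.04  1.93  0.    1.25  1.89]
stirrer conf 0.82 [258.4, 97.3, 50.4, 263.3] 7965
 toolz -30 1232 [ -7.4  -0.4 -24.9]
 toolz -10 2277 [  0.9  -0.5 -10.5]
 toolz 10 1765 [13.7 -0.5  9.3]
 toolz 30 1107 [24.9 -0.5 27.6]
 toolz 50 430 [32.6 -0.8 52.1]
 toolz 70 445 [43.6 -0.5 69.1]
 toolz 90 320 [56.3 -0.5 90. ]
 toolz 110 242 [6.880e+01 1.000e-01 1.093e+02]
 toolz 130 131 [ 80.5  -0.6 127.1]
 toolz 170 15 [ 57.2   6.4 166. ]
tip [284.  99.] 0.68
tip [280. 150.] 0.58
```

The stirrer swivels as planned, now at about 32°. I'll continue to upright.

Call:
carry_out --pt "12 0 -7" --pt "24 0 -13" --pt "37 0 -17" --pt "50 0 -21" --pt "61 0 -23" --pt "72 0 -24" --pt "83 0 -24" --pt "83 0 -24" --twist '[0, 0, 0, 0, 0, 0, 0, 0]' --hand '[1, 1, 1, 1, 1, 1, 1, 1]'

```text
t: 17.88
tcp_pos: [0.5645, 0.0802, 0.2107]
orientation: [0.991, -0.134, 0.0, 0.0]
force: [-1.5, 0.6, -0.5]
finger_gap: 0.197
gripper_force: 61.2
```

Run:
```python
from h import *
s=st(); p,d=tipinfo(s); cv2.imwrite('pics/w10.png',p[:,:,::-1])
```

```text
t 17.88 tcp [0.5645 0.0802 0.2107] yaw -0.268 F [-1.5  0.6 -0.5] gap 0.197 gf 61.2 j [ 0.    0.12  1.72 -0.    1.3   1.84]
stirrer conf 0.65 [257.3, 202.2, 54.8, 160.5] 5639
 toolz -50 19 [  9.3  -2.1 -50.8]
 toolz -30 2380 [  3.6  -0.5 -32.7]
 toolz -10 1230 [  4.9  -0.5 -11.2]
 toolz 10 818 [ 5.5 -0.5  9.3]
 toolz 30 567 [ 6.2 -0.5 28.7]
 toolz 50 120 [ 6.2 -0.2 42.8]
 toolz 70 172 [ 0.7 -0.8 70.8]
 toolz 90 139 [ 1.1 -1.1 89.7]
 toolz 110 117 [  1.7  -0.5 109.5]
 toolz 130 67 [  2.1  -1.2 126.2]
tip [284. 196.] 0.65
```

Run:
```python
from h import *
s=st(); p,d=get_image('wrist'); m=R.from_quat(s['orientation']).as_matrix()
r=trace('wrist','stirrer')[0]; q=(cloud('wrist',r['pixels'],d,s)-s['tcp_pos'])@m*1000
for a in range(24,80,4):
    k=q[(q[:,2]>a)&(q[:,2]<a+4)]
    if len(k): print(a,len(k),np.round(np.median(k[:,0]),1),round(np.ptp(k[:,1]),1))
def grid(cam,s):
    p,d=get_image(cam); Q=cloud(cam,d>0,d,s); a=-.267; C=np.array([.514,.0945])
    B=(Q[:,:2]-C)@np.array([[np.cos(a),-np.sin(a)],[np.sin(a),np.cos(a)]])*1000
    k=(np.abs(B)<58).all(1)&(Q[:,2]<.08); B=B[k]; z=Q[k,2]*1000
    G=np.full((19,19),-1.); i=((B+57)/6).astype(int).clip(0,18)
    for (x,y),h in zip(i,z): G[x,y]=max(G[x,y],h)
    print(cam); print('\n'.join(' '.join('%3d'%v for v in row[::-1]) for row in G[::-1]))
grid('wrist',s); grid('top',s)
```

```text
t 18.02 tcp [0.5641 0.0804 0.2109] yaw -0.268 F [ 0.2 -0.4 -0.8] gap 0.2 gf 61.2 j [ 0.    0.12  1.72 -0.    1.3   1.84]
24 122 6.3 16.9
28 116 6.3 17.3
32 96 6.1 17.6
36 101 6.3 17.0
40 86 6.4 17.3
44 10 6.3 14.2
48 14 4.1 4.5
52 8 3.6 7.4
60 21 0.9 6.6
64 40 0.7 9.2
68 32 0.7 9.4
72 39 0.6 9.6
76 34 1.1 9.1
wrist
 78  79  -1  79  79  -1  -1  -1  78  79  79  -1  -1  -1  79  -1  79  -1  78
 -1  79  79  79  -1  -1  -1  -1  -1  -1  -1  -1  -1  -1  -1  79  79  79  -1
 -1  -1  -1  -1  -1  -1  -1  -1  -1  -1  -1  -1  -1  -1  -1  79  -1  79  79
 79  -1  79  -1   7   7   7   7   7  -1  23  23  18   7   7   6  -1  79  79
 79  79  -1   6  17  21  23  17   7  -1  24  25  21   8   8   8  -1  79  79
 79  -1   7   7  21  24  25  22   8  -1  24  24  21   7   7   7   7   6  78
 79   7   8   7  21  24  25  21  20  -1   7   7   7  22  23  23   7   7  79
 79   7   7   7   8  20  20  22  22  -1   7   8  21  24  24  23   7   7  78
 79   7   8   7   8   7   7  21  -1  -1   7   7  19  24  23  23   7   7  79
 78   7   8  22  24  24   7   7  -1  -1  16   8   8  22  23  22   7   7  79
 79   7   7  23  23  23
[... 1408 characters left out ...]
  -1  -1  -1   7
 67  10  10  28  27  26  25  11  22  30  27  25  -1  -1  -1  -1  -1  -1  -1
 74  12  14  11  25  26  25   7   7  22  26  22  -1  -1  -1  -1  -1  -1  -1
 79  10  12  11  12   7  12  16  22  22   9  21  25  -1  -1  -1  -1  -1  -1
 56  68  11  12   9  13  11  26  28  26   9  11  20  -1  -1  -1  -1  -1  -1
 79  55  71  10  11  12  12  24  25  27  11  12   8  -1  -1  -1  -1  -1  -1
 -1  79  79  64   8  15  10   8  23  18  12  12  10  -1  -1  -1  -1  -1  -1
 -1  -1  79  74  76   8  10  10  10   8  10  10  10  -1  -1  -1  -1  -1  -1
 -1  -1  -1  79  67  70  12   9  12   9  10   9  11   9  -1  -1  -1  -1  -1
 -1  -1  -1  -1  -1  33  78  49  -1  69  79  48  73  -1  -1  -1  -1  -1  -1
```

The stirrer is upright with its tip at z of about 50 mm. The depth grid shows free floor near the tab-side wall, around box (-42,-6). I'll enter there.

Call:
carry_out --pt "-40 3 0" --pt "-92 6 0" --pt "-92 6 0" --pt "-92 6 15" --pt "-92 6 30" --pt "-92 6 36" --pt "-92 6 38" --pt "-92 6 38" --twist '[0, 0, 0, 0, 0, 0, 0, 0]' --hand '[1, 1, 1, 1, 1, 1, 1, 1]'

```text
t: 19.23
tcp_pos: [0.4735, 0.0991, 0.1727]
orientation: [0.991, -0.134, -0.0, 0.0]
force: [-0.5, 0.9, -1.6]
finger_gap: 0.204
gripper_force: 61.2
```

Run:
```python
from h import *
s=st(); p,d=tipinfo(s); cv2.imwrite('pics/w11.png',p[:,:,::-1])
a=-.267; dx,dy,_=s['tcp_pos']-np.array([.514,.0945,0]); print('box',dx*np.cos(a)+dy*np.sin(a),-dx*np.sin(a)+dy*np.cos(a))
```

```text
t 19.23 tcp [0.4735 0.0991 0.1727] yaw -0.268 F [-0.5  0.9 -1.6] gap 0.204 gf 61.2 j [ 0.04 -0.05  1.97  0.    1.22  1.88]
stirrer conf 0.72 [256.5, 192.7, 54.7, 169.9] 5689
 toolz -30 2394 [  3.6  -0.5 -32.6]
 toolz -10 1206 [  4.9  -0.5 -10.9]
 toolz 10 796 [ 5.5 -0.5  9.4]
 toolz 30 578 [ 6.2 -0.5 28.9]
 toolz 50 126 [ 6.2 -0.7 42.8]
 toolz 70 165 [ 0.7 -0.5 70.3]
 toolz 90 148 [ 1.3 -1.1 89.4]
 toolz 110 118 [  1.9  -0.5 109.4]
 toolz 130 84 [  2.5  -1.2 129.8]
 toolz 150 74 [  3.1  -0.5 149. ]
tip [281. 196.] 0.9
tip [244. 165.] 0.74
box -0.04030254577426969 -0.0062954095257367
```

Call:
carry_out --pt "14.6 -0.2 0" --pt "23.3 14.8 0" --pt "39.1 21.8 0" --pt "56 18.2 0" --pt "67.6 5.4 0" --pt "69.4 -11.8 0" --pt "60.7 -26.8 0" --pt "44.9 -33.8 0" --pt "28 -30.2 0" --pt "16.4 -17.4 0" --twist '[0, 0, 0, 0, 0, 0, 0, 0, 0, 0]' --hand '[1, 1, 1, 1, 1, 1, 1, 1, 1, 1]'

```text
t: 20.62
tcp_pos: [0.4916, 0.1127, 0.1726]
orientation: [0.991, -0.132, -0.0, 0.0]
force: [-0.3, 0.0, -1.0]
finger_gap: 0.201
gripper_force: 61.2
```

```bash
cat > chk.py <<'E'
from h import *
s=st(); p,d=tipinfo(s)
a=-.267; dx,dy,_=s['tcp_pos']-np.array([.514,.0945,0]); print('box',dx*np.cos(a)+dy*np.sin(a),-dx*np.sin(a)+dy*np.cos(a))
E
python3 chk.py
```

```text
t 20.62 tcp [0.4916 0.1127 0.1726] yaw -0.265 F [-0.3  0.  -1. ] gap 0.201 gf 61.2 j [0.07 0.01 1.92 0.   1.22 1.91]
stirrer conf 0.75 [258.5, 195.6, 52.1, 166.4] 5511
 toolz -30 2306 [  3.6  -0.5 -32.6]
 toolz -10 1179 [  4.9  -0.5 -10.9]
 toolz 10 815 [ 5.5 -0.5  9.3]
 toolz 30 551 [ 6.2 -0.9 28.8]
 toolz 50 113 [ 6.2 -0.5 42.4]
 toolz 70 166 [ 0.8 -0.5 70.8]
 toolz 90 138 [ 1.3 -1.1 89.9]
 toolz 110 113 [  1.8  -1.2 109.2]
 toolz 130 78 [  2.7  -0.8 130. ]
 toolz 150 52 [  3.3  -1.3 148. ]
tip [281. 195.] 0.75
tip [297. 162.] 0.44
box -0.026420881455499184 0.01169195566267832
```

Call:
carry_out --pt "-1.8 17.2 0" --pt "6.9 32.2 0" --pt "22.7 39.2 0" --pt "39.6 35.6 0" --pt "51.2 22.8 0" --pt "53 5.6 0" --pt "44.3 -9.4 0" --pt "28.5 -16.4 0" --pt "11.6 -12.8 0" --pt "0 0 0" --twist '[0, 0, 0, 0, 0, 0, 0, 0, 0, 0]' --hand '[1, 1, 1, 1, 1, 1, 1, 1, 1, 1]'

```text
t: 22.02
tcp_pos: [0.4916, 0.1128, 0.1725]
orientation: [0.991, -0.132, -0.0, 0.0]
force: [0.3, 0.7, -0.6]
finger_gap: 0.202
gripper_force: 61.2
```

Call:
carry_out --pt "-1.8 17.2 0" --pt "6.9 32.2 0" --pt "22.7 39.2 0" --pt "39.6 35.6 0" --pt "51.2 22.8 0" --pt "53 5.6 0" --pt "44.3 -9.4 0" --pt "28.5 -16.4 0" --pt "11.6 -12.8 0" --pt "0 0 0" --twist '[0, 0, 0, 0, 0, 0, 0, 0, 0, 0]' --hand '[1, 1, 1, 1, 1, 1, 1, 1, 1, 1]'

```text
t: 23.28
tcp_pos: [0.4916, 0.1128, 0.1726]
orientation: [0.991, -0.132, -0.0, 0.0]
force: [-0.0, -0.3, -1.2]
finger_gap: 0.202
gripper_force: 61.2
```

```bash
python3 chk.py
```

```text
t 23.27 tcp [0.4916 0.1128 0.1726] yaw -0.265 F [-0.  -0.3 -1.2] gap 0.202 gf 61.2 j [0.07 0.01 1.92 0.   1.22 1.91]
stirrer conf 0.4 [291.1, 166.0, 17.4, 21.1] 342
 toolz 150 338 [ 19.3  14.1 150.7]
tip [282. 197.] 0.59
tip [ 70. 282.] 0.56
box -0.026400534378976583 0.01171880620538742
```

Stirring is done: about 2.9 turns. I'll lean the rod against the tab-side rim before release.

Call:
carry_out --pt "-8 0 0" --pt "-16 0 0" --pt "-23 0 0" --pt "-28 0 0" --pt "-33 0 0" --pt "-38 0 1" --pt "-40 0 2" --pt "-40 0 2" --twist '[0, 0, 0, 0, 0, 0, 0, 0]' --hand '[1, 1, 1, 1, 1, 1, 1, 1]'

```text
t: 24.42
tcp_pos: [0.4575, 0.1218, 0.1726]
orientation: [0.991, -0.133, 0.003, -0.0]
force: [4.6, -2.1, 1.0]
finger_gap: 0.198
gripper_force: 61.5
```

```bash
python3 chk.py
```

```text
t 24.43 tcp [0.4575 0.1218 0.1726] yaw -0.268 F [ 4.6 -2.1  1. ] gap 0.198 gf 61.5 j [ 0.09 -0.08  2.   -0.    1.21  1.93]
stirrer conf 0.69 [255.4, 170.0, 52.5, 189.8] 6162
 toolz -30 2081 [  0.9  -0.5 -30.4]
 toolz -10 1464 [  4.1  -0.5 -11.1]
 toolz 10 987 [ 7.5 -0.5  9.5]
 toolz 30 720 [10.6 -1.  29.7]
 toolz 50 156 [12.6 -1.  42.9]
 toolz 70 237 [10.6 -0.5 69.2]
 toolz 90 162 [14.2 -1.1 89.5]
 toolz 110 143 [ 17.2  -1.2 109.5]
 toolz 130 112 [ 20.7  -0.5 129. ]
 toolz 150 85 [ 23.8  -1.3 148.7]
tip [280. 171.] 0.88
tip [273.  71.] 0.48
box -0.06166599272449338 0.01147598975313881
```

Lean is about 9°. I'll release and rise.

Call:
carry_out --pt "0 0 0" --pt "0 0 0" --pt "0 0 0" --pt "0 0 -20" --pt "0 0 -60" --pt "0 0 -110" --pt "0 0 -140" --pt "0 0 -140" --pt "0 0 -140" --pt "0 0 -140" --twist '[0, 0, 0, 0, 0, 0, 0, 0, 0, 0]' --hand '[0.5, 0.2, 0, 0, 0, 0, 0, 0, 0, 0]'

```text
t: 25.82
tcp_pos: [0.4542, 0.1221, 0.3089]
orientation: [0.991, -0.133, -0.002, 0.0]
force: [0.4, 0.7, -0.1]
finger_gap: 0.499
gripper_force: 0.0
```

Run:
```python
from h import *
s=st(); p,d=save('wrist','w12')
for n in('ball0_center','bushing0_center'):
    for r in pinpoint('wrist',n): print(n,np.round(r['uv'],1),round(r['confidence'],2))
```

```text
t 25.82 tcp [0.4542 0.1221 0.3089] yaw -0.268 F [ 0.4  0.7 -0.1] gap 0.499 gf 0.0 j [ 0.09 -0.19  1.84  0.    1.5   1.93]
ball0_center [330.  132.3] 0.63
ball0_center [293.1 117.3] 0.53
ball0_center [253.8 118.9] 0.46
bushing0_center [268.7 149.1] 0.57
bushing0_center [265.5 197.5] 0.49
bushing0_center [274.5  80.6] 0.35
```

View pics/w12.png

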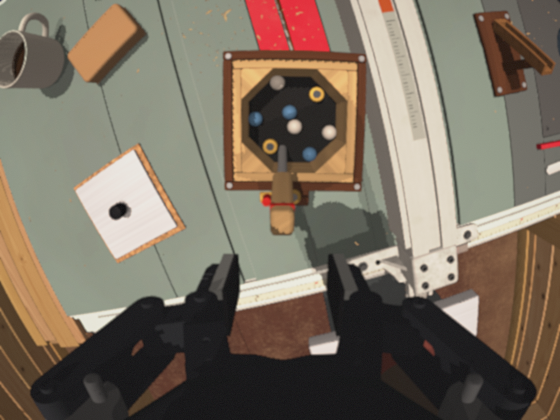

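All six balls and both bushings are in the well: balls at (277,83), (256,119), (290,112), (294,127), (329,132) and (309,155), bushings at (317,94) and (271,147). The stirrer leans on the tab-side rim and the cover is flat on the mat. I'll let it settle, check that it holds still, then hand in.

Call:
carry_out --pt "0 0 -20" --pt "0 0 -20" --pt "0 0 0" --pt "0 0 0" --pt "0 0 0" --pt "0 0 0" --pt "0 0 0" --pt "0 0 0" --twist '[0, 0, 0, 0, 0, 0, 0, 0]' --hand '[0, 0, 0, 0, 0, 0, 0, 0]'

```text
t: 26.98
tcp_pos: [0.4552, 0.1222, 0.3111]
orientation: [0.991, -0.133, 0.0, -0.0]
force: [-0.1, 0.2, -0.6]
finger_gap: 0.499
gripper_force: 0.0
```

Run:
```python
from h import *
a=cv2.imread('pics/w12.png').astype(int); s=st(); p,d=get_image('wrist'); b=p[:,:,::-1].astype(int)
e=np.abs(a-b).max(2)[50:245,220:370]; print(e.mean(),(e>40).sum())
if (e>40).sum()<150: print(finish_job())
```

```text
t 26.98 tcp [0.4552 0.1222 0.3111] yaw -0.268 F [-0.1  0.2 -0.6] gap 0.499 gf 0.0 j [ 0.09 -0.19  1.83  0.    1.5   1.93]
11.127692307692307 2205
```

Run:
```python
from h import *
def look():
    s=state(); p,d=get_image('wrist'); r=trace('wrist','stirrer')[0]; q=cloud('wrist',r['pixels'],d,s)
    h=q[q[:,2]>.14]; print(r['bbox'],r['confidence'],np.median(h,0).round(4)); return p.astype(int),np.median(h,0)
a,_=look()
for _ in range(4): get_image('top')
b,_=look(); e=np.abs(a-b).max(2)[50:245,220:370]; print(e.mean(),(e>40).sum())
old=cv2.imread('pics/w12.png')[50:245,220:370]; new=b[50:245,220:370,::-1].astype(np.uint8)
print(cv2.phaseCorrelate(np.float32(cv2.cvtColor(old,6)),np.float32(cv2.cvtColor(new,6))))
o=old[118:190,30:90]; m=cv2.matchTemplate(new,o,cv2.TM_CCOEFF_NORMED); print(cv2.minMaxLoc(m))
if (e>40).sum()<50 and cv2.minMaxLoc(m)[1]>.9: print('settled')
```

```text
[270.3, 148.6, 26.5, 91.4] 0.62 [0.4586 0.123  0.1982]
[268.2, 148.5, 25.9, 90.4] 0.59 [0.4586 0.1232 0.1989]
2.1757948717948716 5
((0.6174352048406604, 1.3342845670409105), 0.9708122899373373)
(-0.5756199955940247, 0.9899463653564453, (77, 0), (31, 119))
settled
```

```bash
python3 -c "from workcell import finish_job; print(finish_job())"
```

```text
the job is handed in; nothing more can be done
None
```

The job is handed in at about 27 s of the 72 s allowed: tab swung to its stop, cover flat on the mat, about 2.9 counter-clockwise turns stirred from the tab side, stirrer left leaning in the box, and all six balls and both bushings still inside.

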